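Read the tag on a tool battery and put the reader away

TASK

Pick up the contact reader wand and aim it squarely at the round metal stud on the battery pack with the sloping face: press its sprung nose gently onto the middle of the stud until the nose is about half pushed in, neither barely touching nor bottomed out, and hold it steady there for at least a second. Then lay the wand flat, window side up and nose towards the narrow end, in its own compartment of the plywood tray without dropping it, and leave everything else on the bench where it is.

Things in the scene. Friction and masses are not known exactly. Their poses are not given: they have to be found in the camera images.
- wand: Reader wand, loose, about 160 g. Black handle 170 long (x), 28 wide (y), 30 high (z, mm), grey ends, dark glass window on top; a round steel nose 16 in diameter sticks 35 out of the front. Origin: centre of the handle's underside; x to the nose, z up out of the window side. Nose axis at y 0, z 15; relaxed tip at x 120. Balances near x 0; grip it across its width.
- nose_tip (a point): Centre of the flat end of the wand's nose; it moves with the nose. Axes parallel to the wand's, x outwards along the nose.
- nose (a joint): How far the sprung nose is pushed into the handle, m: 0 relaxed, 0.010 bottomed. Spring: 2 N to start moving plus 0.4 N per mm (4 N at half travel, 6 N at the bottom), rigid beyond.
- slope: Flat sloping face of the tagged pack, 106 (x) by 88 (y) mm. Origin: centre of the slope's surface, on the stud's axis; z is its outward normal, 45 deg above level; x runs down the slope. At the origin stands the stud, a steel disc 24 in diameter, its flat end 2 to 16 mm proud of the slope: a different amount each time, not reported, to be felt or seen. It does not yield.
- dock: Black charger 145 (x) x 104 (y) x 32 high, fixed, with the tagged red pack: 130 x 88, top 140 above the bench, slope on its +x side from 135 high at x 0 to 60 high at x 75 (mm). Origin: on the bench under the pack; slope centre at x 37.5, z 97.5. The slope faces away from the robot, within 20 deg. It stands left or right; the other place has the boxy pack.
- charger: The other charger, fixed, 145 x 104 mm, with a boxy, flat-topped pack without a stud, 97 high over all. Not to be used. Origin: on the bench under it.
- tray: Fixed plywood tray 250 (x) x 150 (y) mm; floor 4 thick, walls 4 thick, tops 16 above the bench. Origin: centre of its underside; z up. Three compartments lie along x. The wand's is at y -71 to -31: 40 wide from x -121 to 75, then narrowed by two blocks, as high as the walls, to a gap 24 wide from x 75 to 121 that only the nose fits into. Scraper at y -27 to 21, brush at y 25 to 71.
- rest (a point): Point on the floor of the wand's compartment, at x -23, y -51, z 4 mm of the tray; axes as the tray's. The wand lies right with its x along this x (nose to the narrow end) and its origin here; there is 13 mm of play each way along x and 6 mm each way along y.
- brush: Hand brush 190 mm long, lying in the tray (bystander).
- scraper: Flat scraper 200 mm long, 10 high, lying in the tray's middle compartment next to the wand's (bystander).
- wrench: Steel wrench 170 mm long, lying on the far part of the bench (bystander).
- grease: Small closed jar, 54 mm in diameter, 60 high, standing at the left (bystander).
- chuck: Dark steel drill chuck, 44 mm in diameter, 52 high, standing at the right (bystander).
Mind the look-alikes: they are no part of the job. What is shaped like the wand but purple is not meant.

How it is judged:
On the way:
1. the nose is pressed in 2 to 8 mm, within 8 mm of the stud's middle and within 10 deg of square to it, and kept steady for 1 s (value of joint nose between 0.002 and 0.008 m and x of nose_tip in the frame of slope between -0.008 and 0.008 m and y of nose_tip in the frame of slope between -0.008 and 0.008 m and z of nose_tip in the frame of slope between 0 and 0.02 m and angle between the x axis of wand and the z axis of slope, either way round below 0.175 rad and linear speed of wand below 0.02 m/s), for 1 s.
At the end, for the whole second after the job is handed in: The wand lies in its own compartment at rest and released: origin 6 to 40 mm behind the tray's centre along its length and within 9 mm of the compartment's centre line, underside within 4 mm of the compartment floor, window up, tilted less than 4.5 deg, its nose in the narrow end (x of wand in the frame of tray between -0.04 and -0.006 m and y of wand in the frame of tray between -0.06 and -0.042 m and z of wand in the frame of tray below 0.008 m and angle between wand's own z axis and vertical below 0.08 rad and x of nose_tip in the frame of tray above 0.075 m and linear speed of wand below 0.02 m/s and contact force between the fingers and wand below 0.05 N); the robot touches nothing.
It fails at once if the brush, scraper, wrench, jar or chuck is moved more than 25 mm (distance of any of brush, scraper, wrench, grease, chuck from where it was at the start of the episode above 0.025 m).
It fails at once if the wand is pressed on the tagged pack or its charger with more than 20 N (contact force between wand and dock above 20 N).
It fails at once if the wand is dropped (moves faster than 0.7 m/s while no finger holds it) (linear speed of wand above 0.7 m/s and contact force between the fingers and wand below 0.05 N).
It also fails if it takes over 64 s, if anything falls off the work surface, if the arm or the gripper's body presses on something with over 40 N, if the wrist force passes 120 N, or if a joint passes its speed limit or range.

ROBOT

A 6-joint arm with a two-finger parallel gripper is mounted at the origin on the work surface. World frame = base frame: x ahead of the robot, y to its left, z up, the work surface at z = 0. Lengths are in m, angles in rad, forces in N, time in s.
With the tool pointing down it reaches from about 0.35 to 0.975 m from the base axis. Payload 4.9 kg.
Tool frame: the origin (TCP) lies at the very end of the fingers, on their centre line; the grasp point (between the pads) lies 19 mm behind it (ctrl.grip_point_offset is the distance from the TCP to the grasp point, in m); z points along the fingers, y is the line along which they close (so a half turn about z gives the same grasp; the last joint's range is limited). The gripper opens to 85 mm and grips with 20 to 120 N. Pads are 22 mm wide; open, the fingers measure 114 mm over their backs; the gripper's body (76 mm by 85 mm) begins 54 mm behind the grasp point. The pads swing forward as they close: fully open they stand 13 mm farther back than shut.
Start: joints at [1.056, 0.053, 1.613, -0, 1.476, -0.119], TCP at [0.241, 0.577, 0.231] pointing down, gripper open.
Joint ranges: [-3.01, 3.01], [-1.01, 2.22], [0.06, 2.58], [-1.02, 4.17], [0.09, 2.62], [-3.14, 3.14]. Speed limits (rad/s): [2.57, 2.57, 3.14, 3.14, 3.14, 3.14].

INTERFACE

Orientations are given as a rotation vector (axis times angle).
In Python, from station import ctrl gives the robot as it stands.
- The arm moves only by the tool send_rows, never from a script. Its argument "rows" is a list of rows, each a list of 3 entries, a list of its own where there are three numbers: the finger opening in cm, from 0 to 8.54, then the shift along the tool's x, y, z in cm, then the turn about the tool's z in degrees. A call has 1 to 10 rows; each row shifts and turns the commanded pose from where the row before left it, along the tool's axes as they then stand; what a row does not reach is not made up. A row lasts 1/8 s, in which the tool goes at most 62.5 mm and 10.7 degrees, less where a joint would pass 70% of its speed; a pose out of reach is approached as far as the arm can. A call with a gripper value outside its range is refused whole. The fingers move at their own pace and stop on an object; "newtons" is the grip in N (left out, the last holds). Time passes only in rows, so rows that do not move let the fingers close. It gives the time, the measured TCP pose, the force, the opening and the grip force at its end, in the units of the state.
- ctrl.get_obs(): the state, without advancing time (a new reading comes with each control period).
- ctrl.get_image(name): name is "side" or "top" or "wrist"; returns a dict with "frame" (384x512x3 uint8, red, green, blue), "range_z" (384x512 float32, m along the optical axis (not along the pixel's ray), 0 where there is no reading), "fx", "fy", "cx", "cy" (pixels), "cam_to_world" (4x4, takes a point from camera to world coordinates). Camera axes: x right, y down, z forward; pixel columns grow to the right and rows downward; lengths in m; the calibration is good to about 2 mm. A picture is of the moment at which its call begins.
- ctrl.finish_job(): hands the job in; it is judged then, once.
The state is a dict: "t": time; "q": joint angles; "dq": joint speeds; "effort": joint torques, N m; "tool_pos": TCP position; "tool_rot": TCP orientation; "contact_force": force on the tool from outside, world axes, zero at the start; "wrist_torque": the same for the moment, N m; "opening": finger opening in m; "grip_force": force on a finger pad.
Only numpy, scipy, OpenCV 4.12 (cv2) and the standard library are available. Lean on these libraries where they do the work, as an engineer would, in place of code of your own. Each camera call takes 0.05 s, during which the arm holds its last target. There are 200 camera calls.

## Working session

There is one attempt and no reset: what is moved stays moved. The work goes in short steps, Python scripts to look and compute and a tool call to move; the robot and the scene stay as the last step left them, time stands still between calls to the robot, and variables do not carry over. Pictures are saved under pics/ and viewed, at most 10 in all, crops included, and the job is handed in when it is done.

Besides the shell and the picture viewer there is one more tool, called as name([rows], argument=value, ...), one row to a line, values as JSON. send_rows: Moves the arm, as the interface text tells. Its arguments: {"type":"object","properties":{"rows":{"type":"array","items":{"type":"array"}},"newtons":{"type":"number"}},"required":["rows"]}

```bash
ls; mkdir -p pics
python3 - <<'E'
from station import ctrl
import numpy as np,cv2
o=ctrl.get_obs();print(o['t'],o['tool_pos'],o['tool_rot'],o['opening'],ctrl.grip_point_offset)
for n in ['top','side']:
    d=ctrl.get_image(n);np.savez(f'{n}0.npz',**d)
    print(n,d['fx'],d['cx'],d['cy'],np.round(d['cam_to_world'],3).tolist())
    cv2.imwrite(f'pics/{n}0.png',cv2.resize(d['frame'][:,:,::-1],(800,600),interpolation=cv2.INTER_CUBIC))
E
```

```text
pics
0.0 [0.24062418 0.57611668 0.23004681] [-0.61749428 -3.07963814  0.00311371] 0.08547077249343694 0.0187
top 474.6102741088984 254.49405875770321 203.17586991948608 [[-0.009, -0.99, 0.141, 0.388], [-1.0, 0.01, 0.005, -0.014], [-0.006, -0.141, -0.99, 1.392], [0.0, 0.0, 0.0, 1.0]]
side 350.2997738133061 248.21342688404278 191.57718406451448 [[0.884, -0.33, 0.33, 0.271], [-0.467, -0.644, 0.606, -0.554], [0.013, -0.69, -0.724, 0.745], [0.0, 0.0, 0.0, 1.0]]
```

View pics/top0.png

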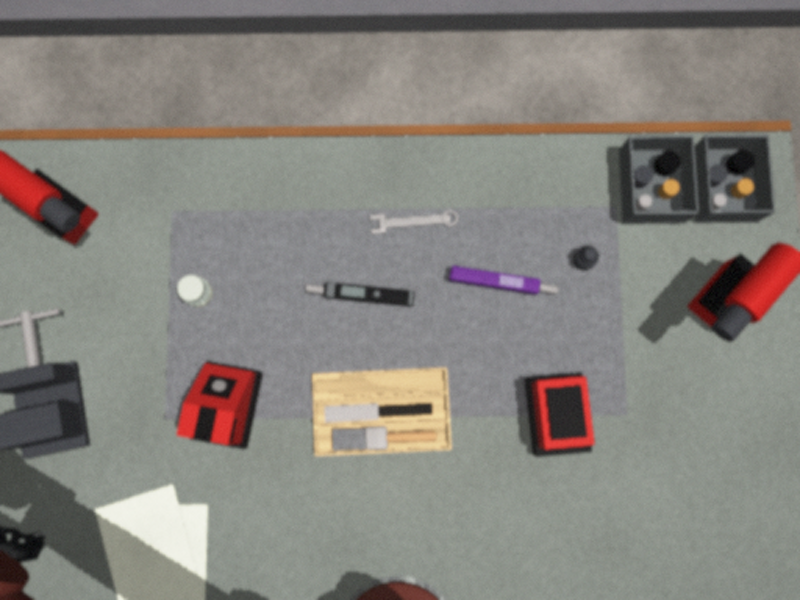

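View pics/side0.png

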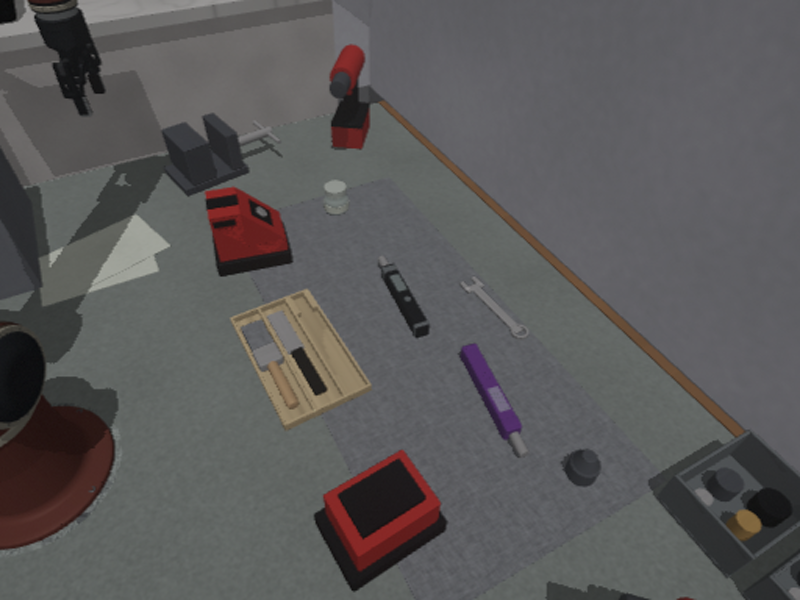

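The top view shows two wand-shaped things: one with a black handle at (360,293), with its nose to the left, and one in purple at (500,281). The black one with grey ends and a dark window fits the description. The tagged pack is at the left (220,400), with its stud at (219,386). The tray's empty compartment is the one farthest from the robot. The boxy pack is at the right (562,412).

```bash
cat > h.py <<'E'
import numpy as np,cv2
def cloud(d):
    v,u=np.mgrid[:384,:512];z=d['range_z']
    c=np.stack([(u-d['cx'])/d['fx']*z,(v-d['cy'])/d['fy']*z,z],-1)
    return c@d['cam_to_world'][:3,:3].T+d['cam_to_world'][:3,3]
def box(P,u0,u1,v0,v1):  # box in 800x600 picture px
    m=np.zeros((384,512),bool);s=1.5625;m[int(v0/s):int(v1/s),int(u0/s):int(u1/s)]=1
    return m
def rect(p):
    (c,s,a)=cv2.minAreaRect((p[:,:2]*1000).astype(np.float32))
    return np.round(c,1),np.round(s,1),round(a,1)
E
python3 - <<'E'
from h import *
d=dict(np.load('top0.npz'));P=cloud(d);f=d['frame'].astype(int);hsv=cv2.cvtColor(d['frame'],cv2.COLOR_RGB2HSV)
Z=P[...,2]
print('table z',np.median(Z[box(P,250,300,280,350)]))
m=box(P,295,425,265,320)&(Z>0.01);p=P[m];print('wand',rect(p),np.percentile(p[:,2],[5,50,95]),m.sum())
h=p[p[:,2]>.026];print(' handle top',rect(h),len(h), 'nose end',p[p[:,1].argmax()],'tail',p[p[:,1].argmin()])
m=box(P,300,465,355,470)&(Z>0.012);print('tray',rect(P[m]))
m=box(P,510,610,360,465)&(Z>0.085);print('boxy top',rect(P[m]),np.median(P[m][:,2]), cv2.boxPoints(cv2.minAreaRect((P[m][:,:2]*1000).astype(np.float32))).round().tolist())
m=box(P,170,265,355,450)
n=np.zeros_like(P);gu=np.gradient(P,axis=1);gv=np.gradient(P,axis=0);n=np.cross(gv,gu);n/=np.linalg.norm(n,axis=-1,keepdims=True)+1e-9;n*=np.sign(n[...,2:])
red=(f[...,0]>100)&(f[...,1]<70)
s=m&(Z>.065)&(Z<.13)&(abs(n[...,2]-.707)<.12)&(n[...,0]>.5)&red
q=P[s]
for _ in range(3):
    c=q.mean(0);N=np.linalg.svd(q-c)[2][2];N*=np.sign(N[2]);r=(q-c)@N;q=q[abs(r)<.003]
print('slope n',N,'elev',np.degrees(np.arcsin(N[2])),'yaw',np.degrees(np.arctan2(N[1],N[0])),len(q),np.std(r))
g=m&(f.min(-1)>90)&(Z>.07)&(Z<.135)
st=P[g];print('stud',len(st),st.mean(0),'proud',np.percentile((st-c)@N,[10,50,90]),'median px',np.argwhere(g).mean(0)*1.5625)
m2=m&(Z>.03);print('dock rect',rect(P[m2]),'pack top',np.percentile(Z[m2],98), 'rect top', rect(P[m&(Z>.06)]))
# axes slope centre using plane-symmetric: slope all pixels near plane
s2=P[m&(Z>.055)&(abs((P-c)@N)<.003)]
xd=np.cross([0,0,1],N);xd/=np.linalg.norm(xd);dn=np.cross(xd,N)
a=(s2-c)@xd;b=(s2-c)@dn;print('slope extents',np.percentile(a,[1,99]),np.percentile(b,[1,99]))
lo=[np.percentile(a,[1,99]).mean(),np.percentile(b,[1,99]).mean()];print('centre from extents',c+lo[0]*xd+lo[1]*dn)
cr=d['frame'][160:260,180:380,::-1];cv2.imwrite('pics/crop1.png',cv2.resize(cr,(800,400),interpolation=cv2.INTER_CUBIC))
E
```

```text
table z 0.0012629248453905895
wand (array([540. ,  73.2]), array([205.7, 282.8]), 83.7) [0.01841811 0.02992873 0.03603112] 675
 handle top (array([556. ,   5.6]), array([301. , 153.2]), 33.5) 537 nose end [0.6486901  0.16467716 0.02008809] tail [ 0.66931254 -0.0445318   0.0111764 ]
tray (array([410.6,  26. ]), array([150.2, 250.1]), 2.0)
boxy top (array([ 395.7, -177.4]), array([119.1, 327.7]), 4.3) 0.09476886254560202 [[324.0, -18.0], [349.0, -345.0], [467.0, -336.0], [443.0, -10.0]]
slope n [ 0.68910286 -0.13615068  0.71175855] elev 45.37817674294224 yaw -11.1763664304547 162 0.00133858206266759
stud 52 [0.45274266 0.3090376  0.1035556 ] proud [0.0010228  0.00440945 0.00693369] median px [387.53004808 215.86538462]
dock rect (array([397.6, 175.5]), array([374.3, 144. ]), 78.5) pack top 0.14134827354448365 rect top (array([400.3, 173.3]), array([371.7, 130.7]), 79.1)
slope extents [-0.04322786  0.04335304] [-0.06254843  0.04862499]
centre from extents [0.45150078 0.30581234 0.10092862]
```

View pics/crop1.png

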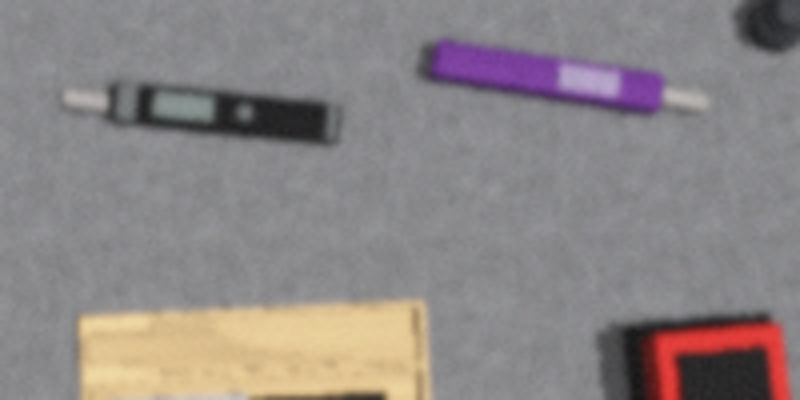

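The crop confirms it: the black wand lies window up, nose to the left at crop (65,98) and tail at (340,125), and the purple one is the decoy. Zero-range pixels spoiled some of the measurements, so I'll filter them out.

Run:
```python
from h import *
from station import ctrl
from scipy.spatial.transform import Rotation as R
d=dict(np.load('top0.npz'));P=cloud(d);Z=np.where(d['range_z']>0,P[...,2],-1)
ok=(Z<.2)
m=box(P,295,425,265,320)&(Z>0.012)&ok;p=P[m];print('wand',rect(p),np.percentile(p[:,2],[5,50,95]))
v=d['frame'].max(-1)
h=P[box(P,322,418,275,312)&(v<75)&(Z>.005)&ok];print('dark',rect(h))
h=p[p[:,2]>.026];print('top',rect(h),len(h))
m=box(P,510,610,360,465)&(Z>0.088)&ok;print('boxy',rect(P[m]),cv2.boxPoints(cv2.minAreaRect((P[m][:,:2]*1000).astype(np.float32))).round().tolist())
m=box(P,170,265,355,450)&ok
for z in(.02,.06,.13):print('dock>',z,rect(P[m&(Z>z)]))
o=ctrl.get_obs();print(R.from_rotvec(o['tool_rot']).as_matrix().round(3).tolist())
```

```text
wand (array([631.2,  64.6]), array([202.8,  30.2]), 83.6) [0.01891529 0.02990273 0.03513914]
dark (array([629.9,  52.1]), array([157.2,  29.1]), 84.0)
top (array([630. ,  58.1]), array([188.8,  28.3]), 83.9) 522
boxy (array([ 404.4, -296.1]), array([118.9,  87. ]), 4.5) [[342.0, -257.0], [349.0, -344.0], [467.0, -335.0], [460.0, -248.0]]
dock> 0.02 (array([424.9, 308.2]), array([101.4, 146.2]), 79.3)
dock> 0.06 (array([426.7, 310.5]), array([ 92.2, 130.8]), 79.3)
dock> 0.13 (array([394.1, 316.6]), array([92.2, 64.4]), 79.3)
[[-0.923, 0.386, -0.001], [0.386, 0.923, -0.002], [0.0, -0.002, -1.0]]
```

send_rows([
  [8.5,[0,0,0],10.5],
  [8.5,[0,0,0],10.5],
  [8.5,[0,0,0],10.5],
  [8.5,[0,0,0],10.5],
  [8.5,[0,0,0],10.5],
  [8.5,[0,0,0],10.5],
  [8.5,[0,0,0],10.5],
], newtons=60)

```text
t: 0.98
tool_pos: [0.2408, 0.5763, 0.2305]
tool_rot: [2.344, 2.091, -0.002]
contact_force: [0.2, -0.2, -0.5]
opening: 0.0852
grip_force: 0.0
```

send_rows([
  [8.5,[-4,3.8,0],0],
  [8.5,[-4,3.8,0],0],
  [8.5,[-4,3.8,0],0],
  [8.5,[-4,3.8,0],0],
  [8.5,[-4,3.8,0],0],
  [8.5,[-4,3.8,0],0],
  [8.5,[-4,3.8,0],0],
  [8.5,[-4,3.8,0],0],
  [8.5,[-4,3.8,0],0],
  [8.5,[-4,3.8,0],0],
])

```text
t: 2.22
tool_pos: [0.5763, 0.1365, 0.2308]
tool_rot: [-2.338, -2.098, 0.001]
contact_force: [0.5, -0.2, -0.3]
opening: 0.0848
grip_force: 0.0
```

```bash
cat >> h.py <<'E'
from scipy.spatial.transform import Rotation as R
def rel(o,target,head):
    M=R.from_rotvec(o['tool_rot']).as_matrix();d=M.T@(np.array(target)-o['tool_pos'])*100
    h=np.degrees(np.arctan2(M[1,0],M[0,0]));t=(h-head+180)%360-180
    print('t',round(o['t'],2),'tcp',o['tool_pos'].round(4),'head',h.round(2),'tilt',M[2,2].round(4),'shift cm',d.round(2),'turn',round(t,2),'f',o['contact_force'].round(1),'open',round(o['opening'],4),'grip',round(o['grip_force'],1))
E
python3 - <<'E'
from h import *
from station import ctrl
rel(ctrl.get_obs(),[.6314,.0671,.10],83.8)
E
```

```text
t 2.23 tcp [0.5763 0.1365 0.2308] head 83.81 tilt -1.0 shift cm [-6.3   6.23 13.08] turn 0.01 f [ 0.5 -0.2 -0.3] open 0.0848 grip 0.0
```

send_rows([
  [8.5,[-2.5,2.5,2.5],0],
  [8.5,[-2.5,2.5,3],0],
  [8.5,[-1.3,1.2,3],0],
  [8.5,[0,0,0],0],
])

```text
t: 2.72
tool_pos: [0.6285, 0.0678, 0.1422]
tool_rot: [-2.336, -2.093, 0.009]
contact_force: [0.0, 0.6, -0.4]
opening: 0.0852
grip_force: 0.0
```

Run:
```python
from h import *
from station import ctrl
d=ctrl.get_image('wrist');P=cloud(d);ok=d['range_z']>0
o=ctrl.get_obs();rel(o,[.6314,.0671,.007],83.8)
cv2.imwrite('pics/w1.png',d['frame'][:,:,::-1])
m=ok&(P[...,2]>.012)&(P[...,2]<.05)&(np.hypot(P[...,0]-.63,P[...,1]-.06)<.14)
print(rect(P[m]),m.sum()); m2=m&(P[...,2]>.024);print(rect(P[m2]),np.median(P[m2][:,2]))
```

```text
t 2.77 tcp [0.6295 0.0686 0.1446] head 83.77 tilt -1.0 shift cm [-0.13  0.26 13.76] turn -0.03 f [ 0.9 -0.5 -0.3] open 0.0854 grip 0.0
(array([631.9,  66.4]), array([203.3,  29. ]), 83.7) 5541
(array([632. ,  66.1]), array([202.8,  28.5]), 83.7) 0.031170424825109566
```

View pics/w1.png

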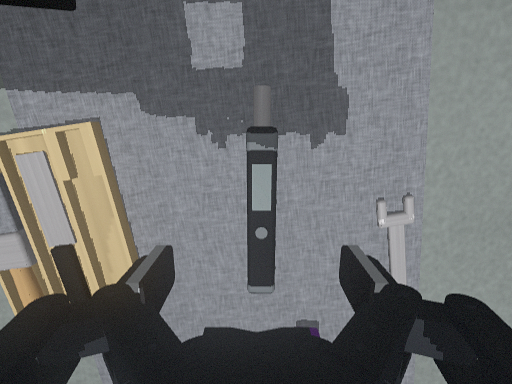

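The wrist view shows the wand centred between the fingers, nose at (262,90) and tail at (260,290). The tray's narrow end is at the upper left, as expected. Descending to grip about 20 mm ahead of the wand's origin.

send_rows([
  [8.5,[0,0.3,3.5],0],
  [8.5,[0,0,3.5],0],
  [8.5,[0,0,3.5],0],
  [8.5,[0,0,2],0],
  [8.5,[0,0,1.2],0],
  [8.5,[0,0,0],0],
  [2.2,[0,0,0],0],
  [2.2,[0,0,0],0],
  [2.2,[0,0,0],0],
  [2.2,[0,0,0],0],
], newtons=60)

```text
t: 4.03
tool_pos: [0.6343, 0.0684, 0.0102]
tool_rot: [2.337, 2.098, 0.002]
contact_force: [0.2, -0.5, 1.8]
opening: 0.0266
grip_force: 60.4
```

send_rows([
  [2.2,[0,0,0],0],
  [2.2,[0,0,0],0],
  [2.2,[0,0,0],0],
  [2.2,[0,0,0],0],
])

```text
t: 4.53
tool_pos: [0.6343, 0.0684, 0.0102]
tool_rot: [2.337, 2.098, 0.002]
contact_force: [-0.2, 0.4, 5.9]
opening: 0.0266
grip_force: 60.9
```

send_rows([
  [2.2,[0,0,-2],0],
  [2.2,[0,0,-3],0],
  [2.2,[0,0,-4],0],
  [2.2,[0,0,-4],0],
  [2.2,[0,0,-3],0],
  [2.2,[0,0,0],-5.3],
  [2.2,[0,0,0],-5.3],
  [2.2,[0,0,0],0],
])

```text
t: 5.52
tool_pos: [0.6329, 0.0685, 0.1692]
tool_rot: [-2.135, -2.304, 0.001]
contact_force: [-0.5, 0.3, -2.8]
opening: 0.0267
grip_force: 60.2
```

Run:
```python
from h import *
from station import ctrl
rel(ctrl.get_obs(),[.403,-.2145,.12],94.4)
```

```text
t 5.53 tcp [0.6329 0.0685 0.1692] head 94.36 tilt -1.0 shift cm [-26.47 -25.07   4.95] turn -0.04 f [-0.5  0.3 -2.8] open 0.0267 grip 60.2
```

send_rows([
  [2.2,[-2,-2,0],0],
  [2.2,[-3.5,-3.3,0],0],
  [2.2,[-4,-3.8,0],0],
  [2.2,[-4,-3.8,0],0],
  [2.2,[-4,-3.8,0],0],
  [2.2,[-4,-3.8,0],0],
  [2.2,[-3,-2.8,0],0],
  [2.2,[-2,-1.8,0],0],
  [2.2,[0,0,0],0],
])

```text
t: 6.65
tool_pos: [0.4027, -0.2159, 0.1693]
tool_rot: [-2.139, -2.301, -0.0]
contact_force: [-0.3, -0.4, -1.5]
opening: 0.0265
grip_force: 60.1
```

Run:
```python
from h import *
from station import ctrl
rel(ctrl.get_obs(),[.403,-.2145,.112],94.4)
for n in('side','top'):
    d=ctrl.get_image(n);np.savez(n+'1.npz',**d)
a=d;s=dict(np.load('side1.npz'))
P=cloud(a);ok=a['range_z']>0
m=box(P,510,615,355,465)&ok&(P[...,2]>.088)&(P[...,2]<.104)&(P[...,0]<.37);print('boxy part',rect(P[m]),m.sum())
cv2.imwrite('pics/s1.png',cv2.resize(s['frame'][200:384,130:400,::-1],(800,545)))
```

```text
t 6.65 tcp [ 0.4027 -0.2159  0.1693] head 94.17 tilt -1.0 shift cm [0.14 0.04 5.73] turn -0.23 f [-0.3 -0.4 -1.5] open 0.0265 grip 60.1
boxy part (array([ 349.3, -271.2]), array([25.7, 10.4]), 51.6) 17
```

View pics/s1.png

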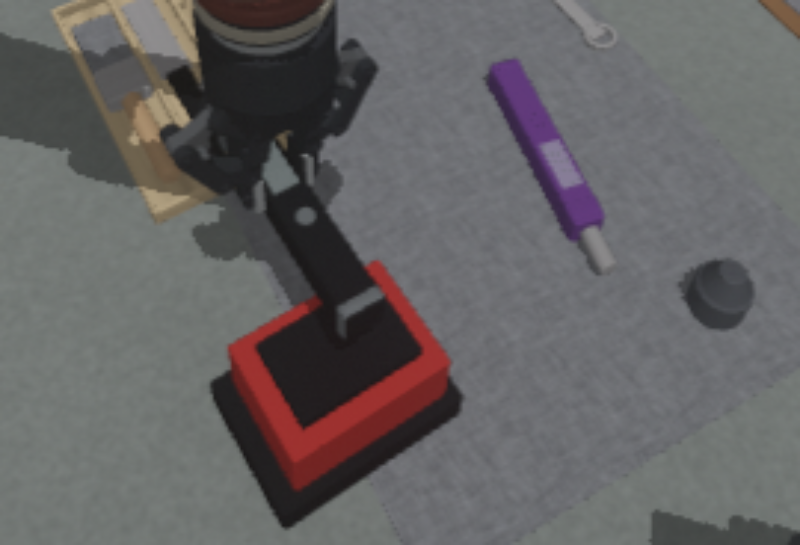

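The side view shows the wand held level, with its tail over the boxy pack at (355,315). I'll lower it so the pack's left edge pivots the tail up in a light grip.

send_rows([
  [2.2,[0,0,2],0],
  [2.2,[0,0,2],0],
  [2.2,[0,0,1.5],0],
  [2.2,[0,0,0],0],
  [2.2,[0,0,0.4],0],
  [2.2,[0,0,0.4],0],
], newtons=30)

```text
t: 7.5
tool_pos: [0.4043, -0.2154, 0.107]
tool_rot: [2.133, 2.304, 0.0]
contact_force: [0.5, 0.9, 1.5]
opening: 0.0267
grip_force: 60.7
```

send_rows([
  [2.2,[0,0,0.4],0],
  [2.2,[0,0,0.3],0],
  [2.2,[0,0,0],0],
])

```text
t: 7.88
tool_pos: [0.4053, -0.2153, 0.1022]
tool_rot: [2.133, 2.303, 0.003]
contact_force: [-1.6, 6.1, 10.1]
opening: 0.0267
grip_force: 62.5
```

send_rows([
  [2.4,[0,0,0.2],0],
  [2.4,[0,0,0.2],0],
  [2.4,[0,0,0],0],
], newtons=25)

```text
t: 8.25
tool_pos: [0.4057, -0.2153, 0.0987]
tool_rot: [2.132, 2.303, 0.004]
contact_force: [-1.1, 8.0, 10.9]
opening: 0.0266
grip_force: 63.5
```

```bash
cat >> h.py <<'E'
def wand_tilt(d,o,show=None):
    # dark/grey wand top-surface points near the gripper, side of tail
    P=cloud(d);ok=(d['range_z']>0);M=R.from_rotvec(o['tool_rot']).as_matrix()
    L=(P-o['tool_pos'])@M
    return L,ok
E
python3 - <<'E'
from h import *
from station import ctrl
o=ctrl.get_obs();rel(o,[.403,-.2145,.08],94.4)
d=ctrl.get_image('wrist');L,ok=wand_tilt(d,o);cv2.imwrite('pics/w2.png',d['frame'][:,:,::-1])
m=ok&(abs(L[...,1])<.010)&(L[...,0]>.03)&(L[...,0]<.11)&(L[...,2]<.12)
for a in np.arange(.03,.11,.01):
    q=m&(abs(L[...,0]-a)<.005)
    if q.sum():print(round(a,3),q.sum(),np.percentile(L[...,2][q],[5,50,95]).round(4))
E
```

```text
t 8.25 tcp [ 0.4057 -0.2153  0.0987] head 94.42 tilt -1.0 shift cm [ 0.1  -0.27  1.87] turn 0.02 f [-1.1  8.  10.9] open 0.0266 grip 63.5
0.03 477 [-0.0187 -0.0172 -0.0159]
0.04 929 [-0.0171 -0.0158 -0.0146]
0.05 936 [-0.0161 -0.0149 -0.0135]
0.06 970 [-0.0146 -0.0128 -0.0038]
0.07 669 [-0.0049 -0.0029  0.0024]
0.08 693 [-0.0034 -0.0014  0.0035]
0.09 717 [-0.0019  0.0001  0.0047]
0.1 162 [-0.0007  0.0008  0.0043]
```

The wand pivots smoothly, about 8° down so far with 11 N on the wrist. Continuing.

send_rows([
  [2.4,[0,0,0.25],0],
  [2.4,[0,0,0.25],0],
  [2.4,[0,0,0.25],0],
  [2.4,[0,0,0.25],0],
  [2.4,[0,0,0],0],
])

```text
t: 8.93
tool_pos: [0.4059, -0.2144, 0.0883]
tool_rot: [2.132, 2.304, 0.007]
contact_force: [-0.1, 11.6, 11.1]
opening: 0.027
grip_force: 66.3
```

```bash
cat >> h.py <<'E'
def tilt(ctrl):
    o=ctrl.get_obs();d=ctrl.get_image('wrist');L,ok=wand_tilt(d,o)
    m=ok&(abs(L[...,1])<.010)&(L[...,0]>.025)&(L[...,0]<.10)&(L[...,2]<.09)&(L[...,2]>-.05)
    X=L[m][:,[0,2]]
    best=None;rng=np.random.default_rng(0)
    for _ in range(200):
        a,b=X[rng.choice(len(X),2)]
        t=b-a;l=np.linalg.norm(t)
        if l<.01:continue
        n=np.array([-t[1],t[0]])/l;i=abs((X-a)@n)<.0012
        if best is None or i.sum()>best.sum():best=i
    Y=X[best];c=Y.mean(0);v=np.linalg.svd(Y-c,full_matrices=False)[2][0];v*=np.sign(v[0])
    print('line pts',best.sum(),'x range',Y[:,0].min().round(4),Y[:,0].max().round(4),'pt',c.round(4),'nose-down deg',np.degrees(np.arctan2(v[1],v[0])).round(2))
    return d,L,ok
E
python3 - <<'E'
from h import *
from station import ctrl
rel(ctrl.get_obs(),[.403,-.2145,.078],94.4);tilt(ctrl)
E
```

```text
t 8.93 tcp [ 0.4059 -0.2144  0.0883] head 94.43 tilt -1.0 shift cm [ 0.01 -0.29  1.03] turn 0.03 f [-0.1 11.6 11.1] open 0.027 grip 66.3
line pts 2906 x range 0.025 0.0615 pt [ 0.043  -0.0084] nose-down deg 19.54
```

send_rows([
  [2.4,[0,0,0.25],0],
  [2.4,[0,0,0.25],0],
  [2.4,[0,0,0.25],0],
  [2.4,[0,0,0.25],0],
  [2.4,[0,0,0],0],
])

```text
t: 9.6
tool_pos: [0.4058, -0.2143, 0.0779]
tool_rot: [2.132, 2.304, 0.007]
contact_force: [-0.2, 10.1, 9.7]
opening: 0.0267
grip_force: 70.0
```

Run:
```python
from h import *
from station import ctrl
rel(ctrl.get_obs(),[.403,-.2145,.072],94.4);tilt(ctrl)
```

```text
t 9.6 tcp [ 0.4058 -0.2143  0.0779] head 94.44 tilt -1.0 shift cm [ 0.   -0.29  0.58] turn 0.04 f [-0.2 10.1  9.7] open 0.0267 grip 70.0
line pts 2466 x range 0.025 0.0579 pt [ 0.0409 -0.0017] nose-down deg 30.2
```

send_rows([
  [2.4,[0,0,0.25],0],
  [2.4,[0,0,0.25],0],
  [2.4,[-0.25,0,0],0],
  [2.4,[-0.25,0,0.1],0],
  [2.4,[-0.2,0,0],0],
  [2.4,[0,0,0],0],
])

```text
t: 10.4
tool_pos: [0.4058, -0.2158, 0.0711]
tool_rot: [-2.128, -2.299, -0.02]
contact_force: [0.0, 30.6, 18.4]
opening: 0.027
grip_force: 76.4
```

Run:
```python
from h import *
from station import ctrl
rel(ctrl.get_obs(),[.403,-.2145,.072],94.4);d,L,ok=tilt(ctrl)
cv2.imwrite('pics/w3.png',d['frame'][:,:,::-1])
```

```text
t 10.4 tcp [ 0.4058 -0.2158  0.0711] head 94.42 tilt -0.9999 shift cm [ 0.15 -0.27 -0.08] turn 0.02 f [ 0.  30.6 18.4] open 0.027 grip 76.4
line pts 2141 x range 0.025 0.054 pt [0.0388 0.0032] nose-down deg 38.09
```

send_rows([
  [2.4,[0.5,0,0],0],
  [2.4,[0.2,0,0],0],
  [2.4,[0,0,0],0],
])

```text
t: 10.82
tool_pos: [0.4052, -0.2153, 0.0708]
tool_rot: [2.132, 2.304, 0.003]
contact_force: [3.1, 5.7, 6.1]
opening: 0.027
grip_force: 74.2
```

Run:
```python
from h import *
from station import ctrl
rel(ctrl.get_obs(),[.403,-.2145,.072],94.4);d,L,ok=tilt(ctrl)
cv2.imwrite('pics/w3.png',d['frame'][:,:,::-1])
```

```text
t 10.82 tcp [ 0.4052 -0.2153  0.0708] head 94.43 tilt -1.0 shift cm [ 0.1  -0.21 -0.12] turn 0.03 f [3.1 5.7 6.1] open 0.027 grip 74.2
line pts 2177 x range 0.025 0.054 pt [0.0388 0.0028] nose-down deg 37.7
```

View pics/w3.png

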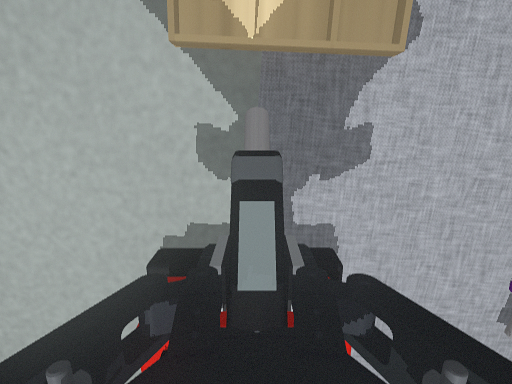

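The wrist view shows the wand nose-down, nose at (256,120), handle at (257,230), at about 38°. Pushing sideways jammed, so I'll back up, shift closer to the edge, and press down again for the last few degrees.

send_rows([
  [2.4,[0,0,-1],0],
  [2.4,[0,0,-0.5],0],
  [2.4,[-0.7,0,0],0],
  [2.4,[0,0,0],0],
  [2.4,[0,0,0.5],0],
  [2.4,[0,0,0.3],0],
  [2.4,[0,0,0],0],
])

```text
t: 11.75
tool_pos: [0.404, -0.2218, 0.0761]
tool_rot: [-2.133, -2.305, 0.0]
contact_force: [-1.9, 1.2, -0.2]
opening: 0.0266
grip_force: 73.6
```

send_rows([
  [2.4,[0,0,0.2],0],
  [2.4,[0,0,0.1],0],
  [2.4,[0,0,0],0],
])

```text
t: 12.12
tool_pos: [0.4042, -0.222, 0.0755]
tool_rot: [-2.133, -2.304, 0.001]
contact_force: [-7.6, 7.3, 15.8]
opening: 0.0265
grip_force: 75.8
```

Run:
```python
from h import *
from station import ctrl
rel(ctrl.get_obs(),[.403,-.2145,.072],94.4);d,L,ok=tilt(ctrl)
```

```text
t 12.12 tcp [ 0.4042 -0.222   0.0755] head 94.42 tilt -1.0 shift cm [ 0.75 -0.06  0.35] turn 0.02 f [-7.6  7.3 15.8] open 0.0265 grip 75.8
line pts 2171 x range 0.025 0.054 pt [0.0389 0.003 ] nose-down deg 37.95
```

Run:
```python
from h import *
from station import ctrl
d=ctrl.get_image('side')
cv2.imwrite('pics/s2.png',cv2.resize(d['frame'][190:340,150:350,::-1],(800,600),interpolation=cv2.INTER_CUBIC))
```

View pics/s2.png

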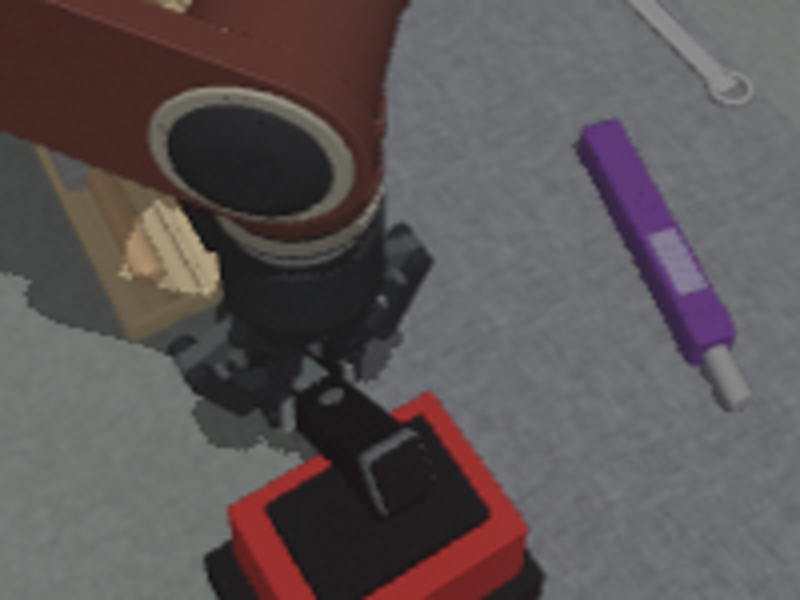

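The side view shows the wand's tail raised at about (400,470), with its upper face close under the gripper body at (320,370). The body probably limits the tilt at about 38°, which is still inside the 10° tolerance. I'll lift clear, tighten the grip, and measure the angle and nose tip.

send_rows([
  [2.2,[0,0,-1],0],
  [2.2,[0,0,-3],0],
  [2.2,[0,0,-4],0],
  [2.2,[0,0,-4],0],
  [2.2,[0,0,-4],0],
  [2.2,[0,0,-1.5],0],
  [2.2,[0,0,0],0],
], newtons=80)

```text
t: 13.1
tool_pos: [0.4046, -0.2223, 0.2487]
tool_rot: [2.133, 2.304, 0.0]
contact_force: [0.6, 0.6, -2.1]
opening: 0.0265
grip_force: 78.9
```

Run:
```python
from h import *
from station import ctrl
rel(ctrl.get_obs(),[.56,.28,.25],168.8);d,L,ok=tilt(ctrl)
m=ok&(L[...,0]>.02)&(L[...,0]<.13)&(abs(L[...,1])<.025)&(L[...,2]<.08)&(L[...,2]>-.03)
for a in np.arange(.03,.11,.005):
    q=m&(abs(L[...,0]-a)<.0025)
    if q.sum():print(round(a,3),q.sum(),np.percentile(L[...,1][q],[2,98]).round(4),np.percentile(L[...,2][q],[2,50,98]).round(4))
print('maxx',np.percentile(L[m][:,0],99.8))
```

```text
t 13.1 tcp [ 0.4046 -0.2223  0.2487] head 94.42 tilt -1.0 shift cm [48.88 19.37 -0.16] turn -74.38 f [ 0.6  0.6 -2.1] open 0.0265 grip 78.9
line pts 2156 x range 0.025 0.0541 pt [0.039  0.0027] nose-down deg 37.54
0.03 606 [-0.0128  0.0132] [-0.0069 -0.0034  0.0003]
0.035 557 [-0.0131  0.0135] [-0.0023  0.0004  0.0053]
0.04 523 [-0.0131  0.0136] [0.0014 0.0039 0.0071]
0.045 533 [-0.0134  0.014 ] [0.0047 0.0071 0.0111]
0.05 496 [-0.0129  0.0132] [0.0084 0.0111 0.0147]
0.055 346 [-0.0104  0.0111] [0.0126 0.0238 0.0332]
0.06 224 [-0.0077  0.0081] [0.0258 0.0296 0.0379]
0.065 221 [-0.007   0.0075] [0.0299 0.0334 0.04  ]
0.07 192 [-0.0071  0.0075] [0.0336 0.037  0.0431]
0.075 180 [-0.0068  0.0072] [0.0374 0.0406 0.0459]
0.08 36 [-0.0042  0.0045] [0.0402 0.0422 0.0452]
maxx 0.0782948149020638
```

The independent slopes give 36–38°, which leaves too little margin. I'll try once more with the edge farther out on the tail for a longer lever.

send_rows([
  [2.2,[1.0,0,3],0],
  [2.2,[0.8,0,4],0],
  [2.2,[0,0,4],0],
  [2.2,[0,0,3.5],0],
  [2.2,[0,0,2.5],0],
  [2.2,[0,0,0.5],0],
  [2.2,[0,0,0.2],0],
  [2.2,[0,0,0.2],0],
  [2.2,[0,0,0],0],
])

```text
t: 14.28
tool_pos: [0.4034, -0.2045, 0.0702]
tool_rot: [2.133, 2.304, 0.0]
contact_force: [-0.1, 0.1, -1.8]
opening: 0.0266
grip_force: 79.0
```

Run:
```python
from h import *
from station import ctrl
rel(ctrl.get_obs(),[.4046,-.2045,.064],94.4);d,L,ok=tilt(ctrl)
```

```text
t 14.28 tcp [ 0.4034 -0.2045  0.0702] head 94.42 tilt -1.0 shift cm [-0.01  0.12  0.62] turn 0.02 f [-0.1  0.1 -1.8] open 0.0266 grip 79.0
line pts 2194 x range 0.025 0.0541 pt [0.0389 0.0027] nose-down deg 37.48
```

send_rows([
  [2.2,[0,0,0.2],0],
  [2.2,[0,0,0.2],0],
  [2.2,[0,0,0],0],
])

```text
t: 14.7
tool_pos: [0.4027, -0.204, 0.0651]
tool_rot: [-2.134, -2.305, 0.0]
contact_force: [-0.3, -0.1, -1.6]
opening: 0.0264
grip_force: 79.0
```

send_rows([
  [2.2,[0,0,0.2],0],
  [2.2,[0,0,0.1],0],
  [2.2,[0,0,0],0],
])

```text
t: 15.08
tool_pos: [0.403, -0.2042, 0.0627]
tool_rot: [2.134, 2.305, -0.0]
contact_force: [-1.0, 0.5, 1.4]
opening: 0.0268
grip_force: 79.3
```

Run:
```python
from h import *
from station import ctrl
rel(ctrl.get_obs(),[.4046,-.2045,.064],94.4);d,L,ok=tilt(ctrl)
```

```text
t 15.07 tcp [ 0.403  -0.2042  0.0627] head 94.42 tilt -1.0 shift cm [-0.04  0.16 -0.13] turn 0.02 f [-1.   0.5  1.4] open 0.0268 grip 79.3
line pts 2175 x range 0.025 0.0541 pt [0.0389 0.0027] nose-down deg 37.36
```

send_rows([
  [2.2,[0,0,0.2],0],
  [2.2,[0,0,0.1],0],
  [2.2,[0,0,0],0],
])

```text
t: 15.5
tool_pos: [0.4034, -0.2044, 0.0613]
tool_rot: [2.134, 2.305, -0.0]
contact_force: [-5.7, 6.6, 12.1]
opening: 0.0269
grip_force: 81.4
```

Run:
```python
from h import *
from station import ctrl
rel(ctrl.get_obs(),[.4046,-.2045,.064],94.4);d,L,ok=tilt(ctrl)
T=ctrl.get_image('top');np.savez('top2.npz',**T);P=cloud(T);
o=ctrl.get_obs();M=R.from_rotvec(o['tool_rot']).as_matrix();Lt=(P-o['tool_pos'])@M;k=(T['range_z']>0)&(abs(Lt[...,1])<.009)&(Lt[...,0]<-.03)&(Lt[...,0]>-.14)&(P[...,2]>.1)&(P[...,2]<.2)
for a in np.arange(-.11,-.03,.01):
    q=k&(abs(Lt[...,0]-a)<.005)
    if q.sum():print('top tail',round(a,3),q.sum(),np.median(Lt[...,2][q]).round(4))
```

```text
t 15.5 tcp [ 0.4034 -0.2044  0.0613] head 94.41 tilt -1.0 shift cm [-0.01  0.12 -0.27] turn 0.01 f [-5.7  6.6 12.1] open 0.0269 grip 81.4
line pts 2105 x range 0.025 0.0535 pt [0.0386 0.0036] nose-down deg 38.87
top tail -0.11 2 -0.0403
```

It rotates (38.9° now), so it isn't blocked, but the nose is close to the bench. I'll take an intermediate lever and press a bit harder.

send_rows([
  [2.2,[0,0,-1],0],
  [2.2,[0,0,-0.5],0],
  [2.2,[-0.9,0,0],0],
  [2.2,[0,0,0],0],
  [2.2,[0,0,0.5],0],
  [2.2,[0,0,0.3],0],
  [2.2,[0,0,0.2],0],
  [2.2,[0,0,0.2],0],
  [2.2,[0,0,0],0],
])

```text
t: 16.73
tool_pos: [0.4045, -0.2134, 0.0652]
tool_rot: [2.134, 2.305, 0.0]
contact_force: [-7.6, 7.4, 17.5]
opening: 0.0267
grip_force: 85.0
```

send_rows([
  [2.2,[0,0,0.2],0],
  [2.2,[0,0,0.2],0],
  [2.2,[0,0,0],0],
])

```text
t: 17.1
tool_pos: [0.4054, -0.2131, 0.0628]
tool_rot: [2.134, 2.304, 0.003]
contact_force: [-8.2, 11.9, 27.1]
opening: 0.0269
grip_force: 88.5
```

Run:
```python
from h import *
from station import ctrl
rel(ctrl.get_obs(),[.4046,-.2045,.064],94.4);d,L,ok=tilt(ctrl)
```

```text
t 17.1 tcp [ 0.4054 -0.2131  0.0628] head 94.4 tilt -1.0 shift cm [ 0.87 -0.01 -0.12] turn -0.0 f [-8.2 11.9 27.1] open 0.0269 grip 88.5
line pts 1937 x range 0.025 0.0936 pt [0.0408 0.0119] nose-down deg 44.88
```

send_rows([
  [2.2,[0,0,-1],0],
  [2.2,[0,0,-3],0],
  [2.2,[0,0,-4],0],
  [2.2,[0,0,-4],0],
  [2.2,[0,0,-4],0],
  [2.2,[0,0,-3],0],
  [2.2,[0,0,0],0],
])

```text
t: 18.02
tool_pos: [0.4046, -0.2139, 0.2505]
tool_rot: [2.131, 2.302, 0.001]
contact_force: [1.0, -0.7, -2.0]
opening: 0.0264
grip_force: 84.1
```

Run:
```python
from h import *
from station import ctrl
rel(ctrl.get_obs(),[.56,.28,.25],168.8);d,L,ok=tilt(ctrl)
m=ok&(L[...,0]>.02)&(L[...,0]<.13)&(abs(L[...,1])<.025)&(L[...,2]<.09)&(L[...,2]>-.03)
for a in np.arange(.02,.11,.005):
    q=m&(abs(L[...,0]-a)<.0025)
    if q.sum():print(round(a,3),q.sum(),np.percentile(L[...,1][q],[2,98]).round(4),np.percentile(L[...,2][q],[2,50,98]).round(4))
q=m&(L[...,2]>.03)&(abs(L[...,1])<.003);A=L[q]
print(np.polyfit(A[:,0],A[:,2],1),'nose deg',np.degrees(np.arctan(np.polyfit(A[:,0],A[:,2],1)[0])),'maxx',np.percentile(L[m][:,0],99.8),np.percentile(A[:,2],[50,99]))
```

```text
t 18.02 tcp [ 0.4046 -0.2139  0.2505] head 94.42 tilt -1.0 shift cm [ 4.804e+01  1.931e+01 -4.000e-02] turn -74.38 f [ 1.  -0.7 -2. ] open 0.0264 grip 84.1
line pts 1818 x range 0.025 0.0495 pt [0.0367 0.0073] nose-down deg 44.31
0.02 307 [-0.0127  0.0135] [-0.0101 -0.0078 -0.0032]
0.025 625 [-0.0129  0.0135] [-0.0073 -0.0039  0.0012]
0.03 579 [-0.0128  0.0135] [-0.0025  0.0014  0.0057]
0.035 531 [-0.0129  0.014 ] [0.0031 0.0063 0.0104]
0.04 527 [-0.0134  0.0138] [0.0076 0.0104 0.0142]
0.045 489 [-0.0129  0.0136] [0.0121 0.0153 0.0192]
0.05 346 [-0.0107  0.0116] [0.0174 0.0219 0.0388]
0.055 207 [-0.0074  0.0077] [0.0331 0.0371 0.0453]
0.06 196 [-0.0076  0.0079] [0.0376 0.042  0.0504]
0.065 177 [-0.0069  0.008 ] [0.0426 0.0467 0.0527]
0.07 83 [-0.0058  0.0062] [0.0472 0.0497 0.0527]
[ 0.95668152 -0.01705288] nose deg 43.73175036100252 maxx 0.07042850800832132 [0.0400219  0.05093327]
```

The tilt is now 44° by both the handle and the nose lines. Turning to face the stud and moving to a standoff.

send_rows([
  [2.2,[0,0,0],-10.6],
  [2.2,[0,0,0],-10.6],
  [2.2,[0,0,0],-10.6],
  [2.2,[0,0,0],-10.6],
  [2.2,[0,0,0],-10.6],
  [2.2,[0,0,0],-10.6],
  [2.2,[0,0,0],-10.6],
  [2.2,[0,0,0],0],
])

```text
t: 19.08
tool_pos: [0.4026, -0.2124, 0.2454]
tool_rot: [-0.314, -3.122, -0.004]
contact_force: [0.3, -0.6, -2.4]
opening: 0.027
grip_force: 84.2
```

Run:
```python
from h import *
from station import ctrl
rel(ctrl.get_obs(),[.5505,.2897,.25],168.8)
```

```text
t 19.07 tcp [ 0.4026 -0.2124  0.2454] head 168.5 tilt -1.0 shift cm [-4.48 52.15 -0.38] turn -0.3 f [ 0.3 -0.6 -2.4] open 0.027 grip 84.2
```

send_rows([
  [2.2,[-1.5,3,0],0],
  [2.2,[-1.5,4,0],0],
  [2.2,[-1.5,5,0],0],
  [2.2,[0,5.5,0],0],
  [2.2,[0,5.5,0],0],
  [2.2,[0,5.5,0],0],
  [2.2,[0,5.5,0],0],
  [2.2,[0,5.5,0],0],
  [2.2,[0,5.2,0],0],
  [2.2,[0,4,0],0],
])

```text
t: 20.32
tool_pos: [0.5431, 0.2574, 0.2462]
tool_rot: [-0.315, -3.123, 0.002]
contact_force: [0.8, -1.3, -1.2]
opening: 0.0271
grip_force: 84.2
```

send_rows([
  [2.2,[0,2.5,1],-0.3],
  [2.2,[0,1,2],0],
  [2.2,[0,0,2],0],
  [2.2,[0,0,0],0],
])

```text
t: 20.82
tool_pos: [0.5487, 0.2881, 0.194]
tool_rot: [-0.305, -3.121, 0.005]
contact_force: [0.5, 0.4, -1.6]
opening: 0.0266
grip_force: 84.2
```

Run:
```python
from h import *
from station import ctrl
d=ctrl.get_image('wrist');np.savez('w4.npz',**d);o=ctrl.get_obs();np.savez('o4.npz',**o)
rel(o,[.5505,.2897,.1948],168.8);tilt(ctrl)
cv2.imwrite('pics/w4.png',d['frame'][:,:,::-1])
```

```text
t 20.88 tcp [0.5497 0.2884 0.1961] head 168.82 tilt -1.0 shift cm [-0.05  0.15  0.13] turn 0.02 f [-0.2  0.5 -0.9] open 0.0267 grip 84.2
line pts 1768 x range 0.025 0.0491 pt [0.0364 0.0076] nose-down deg 44.38
```

View pics/w4.png

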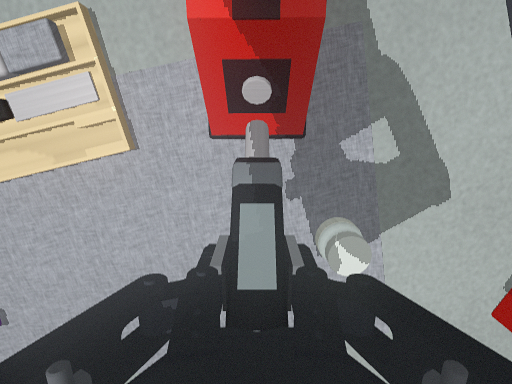

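The wrist view shows the stud at (257,90), right ahead of the nose tip at (257,124).

Run:
```python
from h import *
d=dict(np.load('w4.npz'));o=dict(np.load('o4.npz'));P=cloud(d);ok=d['range_z']>0
f=d['frame'].astype(int);M=R.from_rotvec(o['tool_rot']).as_matrix()
red=(f[...,0]>120)&(f[...,1]<70)
v,u=np.mgrid[:384,:512]
s=ok&red&(v>25)&(v<130)&(u>200)&(u<315);q=P[s]
for _ in range(4):
    c=q.mean(0);N=np.linalg.svd(q-c,full_matrices=False)[2][2];N*=np.sign(N[2]);q=q[abs((q-c)@N)<.002]
print('N',N,'elev',np.degrees(np.arcsin(N[2])),'head',np.degrees(np.arctan2(N[1],N[0])),len(q))
g=ok&(f.min(-1)>120)&(v>70)&(v<110)&(u>235)&(u<280);st=P[g]
print('stud',g.sum(),st.mean(0),'px',u[g].mean(),v[g].mean(),'proud',np.percentile((st-c)@N,[10,50,90]))
S=np.median(st,0)
# symmetric extents of disc
S=(st.max(0)+st.min(0))/2;print('S mid',S, 'size',np.ptp(st,axis=0))
S=st.mean(0)
L=(S-o['tool_pos'])@M*100;print('stud in tool cm',L,'N in tool',N@M)
T=np.array([6.45,.03,5.56]);D=L-T;Nt=N@M;print('tip->stud cm',D,'along -N',-D@Nt,'lateral',D-(D@Nt)*Nt)
# nose in this image
Lc=(P-o['tool_pos'])@M;m=ok&(Lc[...,2]>.03)&(Lc[...,2]<.06)&(abs(Lc[...,1])<.012)&(Lc[...,0]>.045)&(Lc[...,0]<.08)
print('nose maxx',np.percentile(Lc[m][:,0],[99,99.8]),'y',np.percentile(Lc[m][:,1],[2,98]))
```

```text
N [ 0.69522764 -0.13255375  0.70646163] elev 44.94774829488113 head -10.794591606499887 7576
stud 650 [0.45695577 0.30604429 0.10348667] px 256.18461538461537 89.68923076923078 proud [0.00413442 0.00526062 0.00603102]
S mid [0.45690209 0.30600196 0.10063891] size [0.01897233 0.02295957 0.02251664]
stud in tool cm [ 9.41190991 -0.04184022  9.29441217] N in tool [-0.7056182   0.00318029 -0.7085851 ]
tip->stud cm [ 2.96190991 -0.07184022  3.73441217] along -N 4.736354823767684 lateral [-0.38014826 -0.05677725  0.37830172]
nose maxx [0.07098405 0.07099614] y [-0.00756587  0.00751352]
```

send_rows([
  [2.2,[0.5,0,0.8],0],
  [2.2,[0.7,-0.05,0.8],0],
  [2.2,[0.6,0,0.7],0],
  [2.2,[0.6,0,0.7],0],
  [2.2,[0,0,0],0],
  [2.2,[0,0,0],0],
])

```text
t: 21.68
tool_pos: [0.5271, 0.294, 0.1686]
tool_rot: [0.303, 3.126, 0.0]
contact_force: [-0.1, -0.1, -2.2]
opening: 0.0268
grip_force: 84.2
```

```bash
cat > chk.py <<'E'
from h import *
from station import ctrl
N=np.array([.695,-.1325,.7065]);F=[];Q=[]
d=ctrl.get_image('wrist');o=ctrl.get_obs();M=R.from_rotvec(o['tool_rot']).as_matrix()
for _ in range(3):
    F.append(ctrl.get_obs()['contact_force']);d=ctrl.get_image('wrist')
o=ctrl.get_obs();np.savez('wl.npz',**d)
S=np.array([.45696,.30604,.1035])
print('t',round(o['t'],2),'tcp',o['tool_pos'].round(4),'F',np.mean(F,0).round(2),'Fn',(np.mean(F,0)@N).round(2))
T=np.array([.0645,.0003,.0556]);tip=o['tool_pos']+M@T;D=(S-tip)@M;Nt=N@M
print('gap along -N mm',(-D@Nt*1000).round(2),'lateral',((D-(D@Nt)*Nt)*1000).round(1))
P=cloud(d);L=(P-o['tool_pos'])@M;ok=d['range_z']>0
m=ok&(abs(L[...,1])<.006)&(L[...,0]>.046)&(L[...,0]<.085)&(L[...,2]>.01)
u,v=np.mgrid[:1,:1]
A=L[m];al=A[:,0]*.716+A[:,2]*.698;pe=-A[:,0]*.698+A[:,2]*.716  # along wand, perp
# nose profile: perp by along
for a in np.arange(.045,.115,.004):
    q=abs(al-a)<.002
    if q.sum():print(round(a,3),q.sum(),np.median(pe[q]).round(4),end=' | ')
print()
E
python3 chk.py
```

```text
t 21.88 tcp [0.5273 0.2939 0.1687] F [ 0.14  0.1  -1.99] Fn -1.33
gap along -N mm 11.69 lateral [-1.3 -1.9  1.3]
0.045 60 -0.0201 | 0.049 66 -0.0195 | 0.053 3 -0.0131 | 0.057 87 -0.0122 | 0.061 92 -0.012 | 0.065 91 -0.0122 | 0.069 87 -0.0122 | 0.073 80 -0.0122 | 0.077 86 -0.0122 | 0.081 80 -0.0122 | 0.085 53 -0.0122 | 0.093 1 -0.0077 | 0.097 247 -0.0084 | 0.101 160 -0.0149 |
```

send_rows([
  [2.2,[0.15,-0.1,0.2],0],
  [2.2,[0.2,0,0.2],0],
  [2.2,[0.2,0,0.2],0],
  [2.2,[0,0,0],0],
  [2.2,[0,0,0],0],
])

```text
t: 22.5
tool_pos: [0.5214, 0.294, 0.1623]
tool_rot: [0.303, 3.127, -0.0]
contact_force: [-0.3, -0.3, -2.4]
opening: 0.0267
grip_force: 84.2
```

```bash
python3 chk.py
```

```text
t 22.7 tcp [0.5215 0.294  0.1624] F [-0.26 -0.03 -1.63] Fn -1.33
gap along -N mm 3.17 lateral [-1.1 -0.8  1.1]
0.045 60 -0.0201 | 0.049 69 -0.0193 | 0.053 1 -0.0132 | 0.057 85 -0.0123 | 0.061 92 -0.0121 | 0.065 95 -0.0121 | 0.069 86 -0.0121 | 0.073 87 -0.0122 | 0.077 79 -0.0123 | 0.081 80 -0.0122 | 0.085 61 -0.0121 | 0.089 115 -0.0125 | 0.093 323 -0.0197 |
```

Still free, with a gap of about 3 mm. Advancing about 3 mm, then checking.

send_rows([
  [2.2,[0.1,0,0.1],0],
  [2.2,[0.1,0,0.1],0],
  [2.2,[0,0,0],0],
  [2.2,[0,0,0],0],
])

```text
t: 23.2
tool_pos: [0.5198, 0.2944, 0.1608]
tool_rot: [0.303, 3.126, 0.0]
contact_force: [1.4, 0.3, 0.1]
opening: 0.027
grip_force: 84.3
```

```bash
python3 chk.py
```

```text
t 23.4 tcp [0.5196 0.2944 0.1605] F [ 1.1  -0.57  0.62] Fn 1.28
gap along -N mm 0.41 lateral [-1.  -0.9  1. ]
0.045 63 -0.02 | 0.049 65 -0.0195 | 0.053 1 -0.0134 | 0.057 86 -0.0123 | 0.061 96 -0.0121 | 0.065 92 -0.0121 | 0.069 90 -0.0122 | 0.073 83 -0.012 | 0.077 84 -0.0122 | 0.081 84 -0.0121 | 0.085 100 -0.0126 | 0.089 406 -0.0207 | 0.093 18 -0.0274 |
```

Contact: net 2.6 N, so the nose is in by 1.5 mm or less. Advancing 3.5 mm to about half travel (net 4 N) and holding.

send_rows([
  [2.2,[0.1,0,0.1],0],
  [2.2,[0.1,0,0.1],0],
  [2.2,[0.05,0,0.05],0],
  [2.2,[0,0,0],0],
  [2.2,[0,0,0],0],
])

```text
t: 24.02
tool_pos: [0.5171, 0.2949, 0.158]
tool_rot: [0.303, 3.127, 0.0]
contact_force: [2.2, -0.5, 1.8]
opening: 0.0267
grip_force: 84.3
```

```bash
python3 chk.py
```

```text
t 24.23 tcp [0.5171 0.2949 0.1579] F [ 1.96 -0.1   1.64] Fn 2.54
gap along -N mm -3.24 lateral [-1.1 -0.9  1.1]
0.045 59 -0.02 | 0.049 65 -0.0195 | 0.053 2 -0.0132 | 0.057 84 -0.0121 | 0.061 92 -0.0122 | 0.065 94 -0.0121 | 0.069 83 -0.0122 | 0.073 88 -0.0123 | 0.077 83 -0.0122 | 0.081 107 -0.0125 | 0.085 436 -0.0211 | 0.089 88 -0.0294 |
```

send_rows([
  [2.2,[0,0,0],0],
  [2.2,[0,0,0],0],
  [2.2,[0,0,0],0],
  [2.2,[0,0,0],0],
  [2.2,[0,0,0],0],
  [2.2,[0,0,0],0],
  [2.2,[0,0,0],0],
  [2.2,[0,0,0],0],
  [2.2,[0,0,0],0],
])

```text
t: 25.35
tool_pos: [0.517, 0.2949, 0.1578]
tool_rot: [0.303, 3.127, 0.0]
contact_force: [2.9, -0.5, 2.7]
opening: 0.0268
grip_force: 84.4
```

```bash
python3 chk.py
python3 - <<'E'
from h import *
d=dict(np.load('wl.npz'));f=d['frame']
cv2.imwrite('pics/w5.png',cv2.resize(f[60:180,180:340,::-1],(800,600),interpolation=cv2.INTER_CUBIC))
E
```

```text
t 25.55 tcp [0.517  0.2949 0.1578] F [2.61 0.23 1.93] Fn 3.14
gap along -N mm -3.35 lateral [-1.1 -0.9  1.1]
0.045 69 -0.0201 | 0.049 63 -0.0196 | 0.053 1 -0.0133 | 0.057 84 -0.0122 | 0.061 99 -0.0123 | 0.065 91 -0.012 | 0.069 88 -0.0123 | 0.073 85 -0.0122 | 0.077 86 -0.0124 | 0.081 100 -0.0124 | 0.085 443 -0.0211 | 0.089 76 -0.0292 |
```

View pics/w5.png

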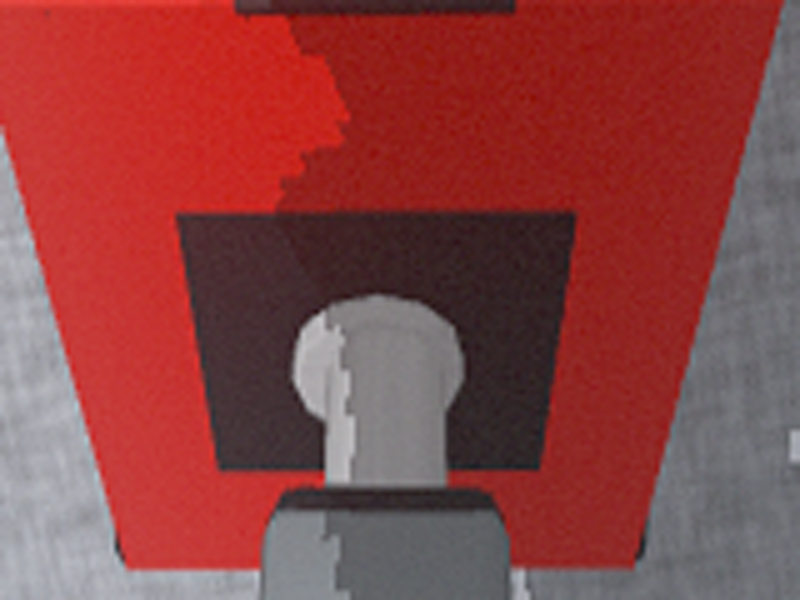

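The crop shows the nose on the stud: nose centre at column 386, stud centre at 379, so within about 1 mm sideways. It was held steady for about 1.5 s at a net 4–4.5 N. Now retreating along the normal, turning to the tray's heading, and flattening the wand on open bench.

send_rows([
  [2.2,[-0.2,0,-0.2],0],
  [2.2,[-0.6,0,-0.6],0],
  [2.2,[-1,0,-1],0],
  [2.2,[-2,0,-2],0],
  [2.2,[-1,0,-3],0],
  [2.2,[0,0,-3],0],
  [2.2,[0,0,0],10.5],
  [2.2,[0,0,0],10.5],
  [2.2,[0,0,0],10.5],
  [2.2,[0,0,0],10.5],
])

```text
t: 26.8
tool_pos: [0.5641, 0.2852, 0.2556]
tool_rot: [-1.412, -2.805, 0.002]
contact_force: [0.3, -0.3, -2.4]
opening: 0.0266
grip_force: 84.1
```

send_rows([
  [2.2,[0,0,0],10.5],
  [2.2,[0,0,0],10.5],
  [2.2,[0,0,0],10.5],
  [2.2,[0,0,0],3.3],
  [2.2,[0,0,0],0],
])

```text
t: 27.42
tool_pos: [0.5642, 0.2853, 0.2556]
tool_rot: [-2.179, -2.262, 0.002]
contact_force: [0.1, 0.8, -2.5]
opening: 0.0266
grip_force: 84.1
```

Run:
```python
from h import *
from station import ctrl
rel(ctrl.get_obs(),[.575,.09,.075],92)
```

```text
t 27.43 tcp [0.5642 0.2853 0.2556] head 92.15 tilt -1.0 shift cm [-19.55   0.37  18.07] turn 0.15 f [ 0.1  0.8 -2.5] open 0.0266 grip 84.1
```

send_rows([
  [2.2,[-4,0.4,0],0],
  [2.2,[-5,0,0],0],
  [2.2,[-5,0,3],0],
  [2.2,[-3.5,0,4],0],
  [2.2,[-2,0,4],0],
  [2.2,[0,0,4],0],
  [2.2,[0,0,2.5],0],
  [2.2,[0,0,0.5],0],
  [2.2,[0,0,0],0],
])

```text
t: 28.55
tool_pos: [0.5758, 0.0909, 0.0764]
tool_rot: [2.179, 2.262, 0.001]
contact_force: [0.4, 0.5, -0.7]
opening: 0.0267
grip_force: 84.1
```

send_rows([
  [2.2,[0,0,0.5],0],
  [2.2,[-0.2,0,0.5],0],
  [2.2,[-0.4,0,0.5],0],
  [2.2,[-0.4,0,0.5],0],
  [2.2,[-0.4,0,0.5],0],
  [2.2,[0,0,0],0],
])

```text
t: 29.3
tool_pos: [0.5774, 0.0771, 0.0526]
tool_rot: [2.18, 2.261, 0.005]
contact_force: [0.2, 1.0, 5.9]
opening: 0.0266
grip_force: 83.5
```

Run:
```python
from h import *
from station import ctrl
rel(ctrl.get_obs(),[.575,.09,.010],92);tilt(ctrl)
```

```text
t 29.3 tcp [0.5774 0.0771 0.0526] head 92.08 tilt -1.0 shift cm [ 1.29 -0.2   4.26] turn 0.08 f [0.2 1.  5.9] open 0.0266 grip 83.5
line pts 2347 x range 0.0251 0.1 pt [0.0436 0.006 ] nose-down deg 39.42
```

send_rows([
  [2.2,[-0.3,0,0.4],0],
  [2.2,[-0.3,0,0.4],0],
  [2.2,[-0.3,0,0.4],0],
  [2.2,[-0.2,0,0.4],0],
  [2.2,[-0.2,0,0.4],0],
  [2.2,[-0.2,0,0.4],0],
  [2.2,[0,0,0],0],
])

```text
t: 30.22
tool_pos: [0.5781, 0.0611, 0.0287]
tool_rot: [2.178, 2.26, 0.003]
contact_force: [-0.4, -1.5, 5.8]
opening: 0.0268
grip_force: 81.7
```

Run:
```python
from h import *
from station import ctrl
rel(ctrl.get_obs(),[.575,.09,.010],92);tilt(ctrl)
```

```text
t 30.23 tcp [0.5781 0.0611 0.0287] head 92.11 tilt -1.0 shift cm [ 2.9  -0.21  1.87] turn 0.11 f [-0.4 -1.5  5.8] open 0.0268 grip 81.7
line pts 3191 x range 0.025 0.0639 pt [ 0.0439 -0.0111] nose-down deg 21.07
```

send_rows([
  [2.2,[-0.2,0,0.4],0],
  [2.2,[-0.1,0,0.4],0],
  [2.2,[0,0,0.3],0],
  [2.2,[0,0,0.3],0],
  [2.2,[0,0,0.2],0],
  [2.2,[0,0,0],0],
])

```text
t: 31.02
tool_pos: [0.5801, 0.0572, 0.0146]
tool_rot: [2.176, 2.257, 0.005]
contact_force: [-0.5, -5.6, 11.2]
opening: 0.0264
grip_force: 82.6
```

Run:
```python
from h import *
from station import ctrl
rel(ctrl.get_obs(),[.575,.09,.010],92);tilt(ctrl)
```

```text
t 31.02 tcp [0.5801 0.0572 0.0146] head 92.11 tilt -1.0 shift cm [ 3.3  -0.39  0.45] turn 0.11 f [-0.5 -5.6 11.2] open 0.0264 grip 82.6
line pts 3848 x range 0.0251 0.067 pt [ 0.0459 -0.0199] nose-down deg 10.43
```

send_rows([
  [2.2,[0,0,0.2],0],
  [2.2,[0,0,0.2],0],
  [2.2,[0,0,0.1],0],
  [2.2,[0,0,0],0],
])

```text
t: 31.58
tool_pos: [0.5808, 0.057, 0.0101]
tool_rot: [2.175, 2.256, 0.006]
contact_force: [-0.5, -6.1, 12.3]
opening: 0.0266
grip_force: 83.0
```

Run:
```python
from h import *
from station import ctrl
rel(ctrl.get_obs(),[.575,.09,.010],92);tilt(ctrl)
```

```text
t 31.57 tcp [0.5808 0.057  0.0101] head 92.1 tilt -1.0 shift cm [ 3.31 -0.46 -0.  ] turn 0.1 f [-0.5 -6.1 12.3] open 0.0266 grip 83.0
line pts 3996 x range 0.025 0.0666 pt [ 0.0462 -0.0233] nose-down deg 6.19
```

send_rows([
  [3.2,[0,0,0],0],
  [3.2,[0,0,0],0],
  [5,[0,0,0],0],
  [8.5,[0,0,0],0],
  [8.5,[0,0,-2],0],
  [8.5,[0,0,-4],0],
  [8.5,[0,0,-4],0],
  [8.5,[0,0,-3],0],
  [8.5,[0,0,0],0],
], newtons=40)

```text
t: 32.75
tool_pos: [0.579, 0.0589, 0.1407]
tool_rot: [2.175, 2.258, 0.009]
contact_force: [1.0, 0.7, -0.2]
opening: 0.085
grip_force: 0.0
```

Run:
```python
from h import *
from station import ctrl
d=ctrl.get_image('wrist');P=cloud(d);ok=d['range_z']>0;f=d['frame'];o=ctrl.get_obs()
m=(ok&(P[...,2]>.014)&(P[...,2]<.05)&(np.hypot(P[...,0]-.58,P[...,1]-.05)<.15)&(P[...,0]>.53)).astype(np.uint8)
n,l,st,c=cv2.connectedComponentsWithStats(m);k=1+st[1:,4].argmax();m=l==k
(cx,s,a)=rect(P[m]);print(cx,s,a,np.percentile(P[m][:,2],[5,50,95]),st[1:,4].max())
rel(o,[.58,.03,.01],92)
# tray: height > .010 region
t=ok&(P[...,2]>.011)&(P[...,2]<.03)&(P[...,0]<.50);print('tray far wall pts',t.sum(), rect(P[t]) if t.sum()>10 else '')
```

```text
[579.3  55.5] [ 28.3 204.3] 2.1 [0.02230537 0.031037   0.03250636] 5518
t 32.8 tcp [0.5775 0.059  0.1381] head 92.13 tilt -1.0 shift cm [-2.9   0.09 12.81] turn 0.13 f [ 0.7  0.4 -0.1] open 0.0851 grip 0.0
tray far wall pts 14814 (array([410.8,  26.6]), array([152.2, 250.6]), 2.0)
```

The wand lies flat at heading 92.1°, 204 mm long as expected, and the tray pose is confirmed. I'll regrip at the balance point, high enough that the fingertips stay above the tray walls.

send_rows([
  [8.5,[-1.5,0.1,3],0],
  [8.5,[-0.7,0.2,3.5],0],
  [8.5,[0,0,3],0],
  [8.5,[0,0,2],0],
  [8.5,[0,0,0.5],0],
  [8.5,[0,0,0],0],
], newtons=50)

```text
t: 33.55
tool_pos: [0.5805, 0.0371, 0.016]
tool_rot: [2.18, 2.262, 0.0]
contact_force: [0.6, 0.6, 0.9]
opening: 0.0852
grip_force: 0.0
```

Run:
```python
from h import *
from station import ctrl
rel(ctrl.get_obs(),[.5799,.038,.018],92.1)
```

```text
t 33.55 tcp [0.5805 0.0371 0.016 ] head 92.13 tilt -1.0 shift cm [ 0.09 -0.06 -0.2 ] turn 0.03 f [0.6 0.6 0.9] open 0.0852 grip 0.0
```

send_rows([
  [8.5,[0,0,-0.2],0],
  [2.2,[0,0,0],0],
  [2.2,[0,0,0],0],
  [2.2,[0,0,0],0],
  [2.2,[0,0,0],0],
  [2.2,[0,0,0],0],
  [2.2,[0,0,0],0],
  [2.2,[0,0,-1],0],
  [2.2,[0,0,-2],0],
  [2.2,[0,0,-2],0],
])

```text
t: 34.8
tool_pos: [0.5803, 0.037, 0.0693]
tool_rot: [2.18, 2.262, 0.0]
contact_force: [0.3, -0.5, 0.1]
opening: 0.0269
grip_force: 50.0
```

Run:
```python
from h import *
from station import ctrl
rel(ctrl.get_obs(),[.4626,.0042,.05],92.0)
```

```text
t 34.8 tcp [0.5803 0.037  0.0693] head 92.12 tilt -1.0 shift cm [ -2.84 -11.89   1.93] turn 0.12 f [ 0.3 -0.5  0.1] open 0.0269 grip 50.0
```

send_rows([
  [2.2,[-0.8,-3,0],0],
  [2.2,[-1,-4,0],0],
  [2.2,[-1,-3.5,0],0],
  [2.2,[0,-1.4,0],0],
  [2.2,[0,0,0],0],
  [2.2,[0,0,0],0],
])

```text
t: 35.55
tool_pos: [0.4638, 0.0048, 0.0688]
tool_rot: [2.178, 2.261, 0.002]
contact_force: [-0.9, 0.5, -1.7]
opening: 0.0267
grip_force: 50.0
```

Run:
```python
from h import *
from station import ctrl
d=ctrl.get_image('wrist');P=cloud(d);ok=d['range_z']>0;o=ctrl.get_obs()
M=R.from_rotvec(o['tool_rot']).as_matrix();L=(P-o['tool_pos'])@M
rel(o,[.4626,.0042,.022],92.0)
m=ok&(abs(L[...,1])<.018)&(L[...,0]>.03)&(L[...,0]<.14)&(L[...,2]<.012)
A=L[m];print('tip x',A[:,0].max())
for a in(.04,.06,.08,.10,.115):
    q=abs(A[:,0]-a)<.006
    if q.sum():print(a,np.percentile(A[q,1],[2,98]).round(4),np.median(A[q,2]).round(4))
# tray blocks/walls at z~.016 near nose end in world
t=np.array([.4107,.0263]);ux=np.array([-.0349,.9994]);uy=np.array([-.9994,-.0349])
D=P[...,:2]-t;X=D@ux;Y=D@uy
for a in(.085,.10,.115):
    q=ok&(abs(X-a)<.004)&(Y<-.02)&(Y>-.09)&(P[...,2]<.03)
    b=(Y[q]/.004).round();print('tray x',a,[(round(k*.004,3),round(float(np.median(P[...,2][q][b==k])),3)) for k in np.unique(b)])
```

```text
t 35.6 tcp [0.4638 0.0047 0.0686] head 92.14 tilt -1.0 shift cm [-0.05 -0.13  4.66] turn 0.14 f [-0.7 -0.8 -1.2] open 0.0262 grip 50.0
tip x 0.12026438765643083
0.04 [-0.0132  0.0132] -0.0135
0.06 [-0.0132  0.0133] -0.013
0.08 [-0.013   0.0134] -0.013
0.1 [-0.0075  0.0075] -0.0048
0.115 [-0.0077  0.0077] -0.0047
tray x 0.085 [(np.float64(-0.088), 0.002), (np.float64(-0.084), 0.002), (np.float64(-0.08), 0.002), (np.float64(-0.076), 0.016), (np.float64(-0.072), 0.017), (np.float64(-0.068), 0.017), (np.float64(-0.064), 0.017), (np.float64(-0.04), 0.01), (np.float64(-0.036), 0.017), (np.float64(-0.032), 0.017), (np.float64(-0.028), 0.017), (np.float64(-0.024), 0.005), (np.float64(-0.02), 0.005)]
tray x 0.1 [(np.float64(-0.088), 0.002), (np.float64(-0.084), 0.002), (np.float64(-0.08), 0.002), (np.float64(-0.076), 0.017), (np.float64(-0.072), 0.017), (np.float64(-0.068), 0.017), (np.float64(-0.064), 0.017), (np.float64(-0.04), 0.011), (np.float64(-0.036), 0.017), (np.float64(-0.032), 0.017), (np.float64(-0.028), 0.017), (np.float64(-0.024), 0.005), (np.float64(-0.02), 0.005)]
tray x 0.115 [(np.float64(-0.088), 0.002), (np.float64(-0.084), 0.002), (np.float64(-0.08), 0.002), (np.float64(-0.076), 0.016), (np.float64(-0.072), 0.017), (np.float64(-0.068), 0.017), (np.float64(-0.064), 0.017), (np.float64(-0.04), 0.007), (np.float64(-0.036), 0.017), (np.float64(-0.032), 0.017), (np.float64(-0.028), 0.017), (np.float64(-0.024), 0.005), (np.float64(-0.02), 0.005)]
```

The wand is level and aligned (tip 120 mm ahead of the TCP), and the tray's narrow-end blocks are where expected. Lowering it in.

send_rows([
  [2.2,[0,-0.13,1],0.1],
  [2.2,[0,0,1.5],0],
  [2.2,[0,0,1],0],
  [2.2,[0,0,0.6],0],
  [2.2,[0,0,0.3],0],
  [2.2,[0,0,0],0],
])

```text
t: 36.35
tool_pos: [0.4611, 0.0046, 0.0237]
tool_rot: [-2.182, -2.26, 0.0]
contact_force: [-0.1, 0.2, -1.5]
opening: 0.0266
grip_force: 50.1
```

send_rows([
  [2.2,[0,0,0.1],0],
  [2.2,[0,0,0.1],0],
  [2.2,[0,0,0],0],
])

```text
t: 36.72
tool_pos: [0.4615, 0.0046, 0.0222]
tool_rot: [2.181, 2.26, 0.001]
contact_force: [0.1, 0.3, -0.8]
opening: 0.0266
grip_force: 50.2
```

send_rows([
  [2.2,[0,0,0.1],0],
  [2.2,[0,0,0],0],
  [3.2,[0,0,0],0],
  [4,[0,0,0],0],
  [4.8,[0,0,0],0],
  [4.8,[0,0,0],0],
  [4.8,[0,0,-1.5],0],
  [4.8,[0,0,-3],0],
  [4.8,[0,0,-4],0],
  [4.8,[0,0,-4],0],
])

```text
t: 37.98
tool_pos: [0.4611, 0.0046, 0.1481]
tool_rot: [2.181, 2.26, 0.001]
contact_force: [0.4, -0.3, -0.4]
opening: 0.0475
grip_force: 0.0
```

Run:
```python
from h import *
from station import ctrl
d=ctrl.get_image('wrist');P=cloud(d);ok=d['range_z']>0;o=ctrl.get_obs();rel(o,[.46,0,.2],92)
t=np.array([.4107,.0263]);ux=np.array([-.0349,.9994]);uy=np.array([-.9994,-.0349])
D=P[...,:2]-t;X=D@ux;Y=D@uy
m=ok&(Y<-.03)&(Y>-.075)&(P[...,2]>.0205)&(P[...,2]<.05)&(abs(X)<.13)
q=np.stack([X[m],Y[m]],1);print('wand in tray frame',rect(q),np.percentile(P[m][:,2],[5,50,95]))
h=P[m];h=h[h[:,2]>.029];A=np.c_[h[:,:2],np.ones(len(h))];k=np.linalg.lstsq(A,h[:,2],rcond=None)[0];print('top plane tilt',k[:2])
cv2.imwrite('pics/w6.png',d['frame'][:,:,::-1])
```

```text
t 38.02 tcp [0.4647 0.0041 0.1546] head 92.03 tilt -0.9999 shift cm [-0.41 -0.44 -4.55] turn 0.03 f [ 3.8 -0.3  3.7] open 0.048 grip 0.0
wand in tray frame (array([ -5.3, -50.5]), array([204.4,  28.6]), 0.2) [0.02618638 0.0350079  0.03653796]
top plane tilt [0.00032454 0.00021138]
```

View pics/w6.png

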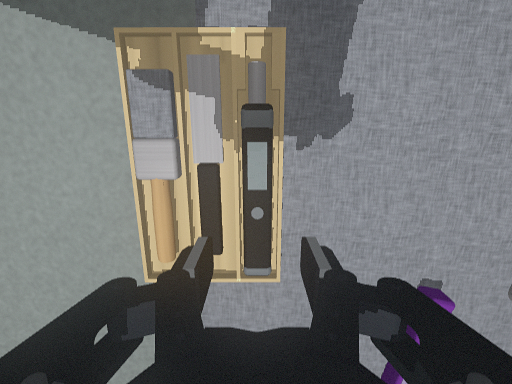

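The wrist view shows the wand flat in its compartment with its window up at (257,165) and its nose in the narrow end at (257,80). Its origin in the tray frame is about (-23, -50.5) mm and it is released. Handing in.

send_rows([
  [4.8,[0,0,-1],0],
  [4.8,[0,0,0],0],
  [4.8,[0,0,0],0],
  [4.8,[0,0,0],0],
])

```text
t: 38.52
tool_pos: [0.4603, 0.0047, 0.1544]
tool_rot: [-2.18, -2.259, 0.002]
contact_force: [-0.2, 0.2, 1.4]
opening: 0.0479
grip_force: 0.0
```

```bash
python3 -c "
from station import ctrl
print(ctrl.finish_job())"
```

```text
the job is handed in; nothing more can be done
None
```

I pressed the wand's nose onto the stud at about half travel (roughly 4–4.5 N), held it steady for about 1.5 s, then laid the wand flat in its own tray compartment and handed the job in at about 38.5 s; no verdict came back.

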